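# Release a plate shaker's tab-locked transport dial and start it

## Robot

A 6-joint arm with a two-finger parallel gripper is mounted at the origin on a cart in front of the work surface, level with it; the furniture and walls round the work are solid. World frame = base frame: x ahead of the robot, y to its left, z up, the work surface at z = 0. Lengths are in m, angles in degrees, forces in N, time in s.
With the tool pointing down it reaches from about 0.25 to 0.775 m from the base axis. Payload 4 kg.
Tool frame: the origin (TCP) lies at the very end of the fingers, on their centre line; the grasp point (between the pads) lies 19 mm behind it; z points along the fingers, y is the direction in which the jaws open and shut (so a half turn about z gives the same grasp; the last joint's range is limited). The gripper opens to 94 mm and grips with 3 to 60 N. Pads are 16 mm wide; open, the fingers measure 119 mm over their backs; the gripper's body (75 mm by 177 mm) begins 78 mm behind the grasp point.
Start: joints at [60.441, 4.996, 78.535, -0, 96.463, -5.907], TCP at [0.221, 0.504, 0.177] pointing down, gripper open.
Joint ranges: [-177.83, 177.83], [-43.37, 116.18], [15.69, 146.23], [-61.86, 241.86], [9.47, 152.12], [-147.06, 147.06]. Speed limits (degrees/s): [159.86, 159.86, 180, 180, 180, 180].

## Interface

Orientations are given as a 3x3 rotation matrix whose columns are the frame's x, y, z axes.
In Python, from workcell import bot gives the robot as it stands. The module is installed in compiled form; this text tells all that it offers.
- The arm moves only by the tool step_arm, never from a script. Its argument "plan" is text: rows parted by semicolons, each of 7 numbers parted by spaces: the opening in per cent of the stroke, from 0 (shut) to 100 (fully open), then the shift along the world's x, y, z in m, then the turn, a rotation vector about the world's x, y, z in rad. A call has 1 to 10 rows; each row shifts and turns the commanded pose from where the row before left it; what a row does not reach is not made up. A row lasts 1/12 s, in which the tool goes at most 41.7 mm and 7.16 degrees, less where a joint would pass 70% of its speed; a pose out of reach is approached as far as the arm can. A call with a gripper value outside its range is refused whole. The fingers move at their own pace and stop on an object; the grip force is fixed at half the most. Time passes only in rows, so rows that do not move let the fingers close. It gives the time, the measured TCP pose, the force and the opening at its end, in the units of the state.
- bot.sense(): the state, without advancing time (a new reading comes with each control period).
- bot.camera(name): name is "side" or "top" or "wrist"; returns the picture (400x640x3 uint8, red, green, blue); there is no depth.
- bot.get_calibration(name): a dict with "K" (3x3 intrinsics, pixels), "k1" (the pictures are not rectified: a ray, as slopes to the right and down, at radius r is drawn at 1 + k1 r^2 times it, then the intrinsics apply), "camera_from_world" (4x4, takes a point from world to camera coordinates); the wrist camera has in their place "hand_eye" (4x4, takes a point from camera to tool coordinates, whose origin is the TCP and whose axes are the flange's). Camera axes: x right, y up, looking along -z (the intrinsics and any distortion apply to the point x, -y, -z); pixel columns grow to the right and rows downward; lengths in m; the calibration is good to about 2 mm. A picture is of the moment at which its call begins: read the wrist's pose just before it. get_calibration takes no time and is no camera call.
- bot.close_job(): hands the job in, once; it reports no verdict.
The state is a dict: "t": time; "qpos": joint angles; "qd": joint speeds; "joint_torque": joint torques, N m; "ee_pos": TCP position; "ee_rot": TCP orientation; "ft_force": force on the tool from outside, world axes, zero at the start; "ft_torque": the same for the moment, N m; "grip_width": finger opening in m.
Only numpy, scipy, OpenCV 4.12 (cv2) and the standard library are available. Lean on these libraries where they do the work, as an engineer would, in place of code of your own. Each camera call takes 0.05 s, during which the arm holds its last target.

## Task

Take the plate shaker out of its transport lock: pinch the two orange tabs of the dial together, turn the dial clockwise and feel for the run notch, so that both tabs spring fully out again there and the dial is locked. Then press the green start button fully down and let it go. Do not force the dial or squeeze it hard, and leave the well plate and the things round about where they are.

Things in the scene. Friction and masses are not known exactly. Their poses are not given: they have to be found in the camera images.
- dial_grip (a point): Point on the vertical axis of the black round dial (42 mm across, 45 mm high) on the front deck of the white shaker, 33 mm above the deck and 88 mm above the bench (z = 0): the height to pinch. It turns with the dial: z up, y along the line through the two orange tabs (tab_left on its +y side), -x where the white pointer on top points.
- dial_foot (a point): Where the dial's axis meets the deck, 55 mm above the bench; axes as body shaker. Tabs: flat upright faces 20 mm wide, from 12 to 38 mm above the deck, 56 mm apart over their outsides when out, 46 mm when both are fully in. A fixed grey bezel round the dial's foot is 10 mm high and 79 mm across. Within 70 mm of the axis nothing else stands up.
- dial (a joint): Angle of the dial, rad: 0 as found (locked for transport, pointer at the red mark), growing clockwise seen from above, hard stop at 1.5; friction about 0.06 N m. The run notch lies somewhere between 0.7 and 1.4; where differs each time, and it is hidden under the bezel and must be felt.
- green_band (a point): Middle of the green band on the deck: the pointer is over the band when the dial is near the run notch. Between the two notches a hidden wall keeps the tabs 3 mm in, so past the first notch the pinch may be eased to 4 to 6 N (or now and then let off as a trial) and the tabs rub along it; at the run notch (0.08 rad of play) both snap out by 3 mm (to 56 mm apart), and the dial is locked there.
- tab_left (a joint): How far the orange tab on the dial's +y side is pressed towards the axis, m: 0 sprung out, 0.005 fully in. Its spring pushes with 4 N when out, 6.4 N at 3 mm, 8 N at 5 mm. Both tabs must be 3.2 mm in at once to free the dial, so the pinch must be centred within about 1 mm: feel for equal push on both fingers.
- tab_right (a joint): The same for the orange tab on the dial's -y side.
- start_button_top (a point): Green round push button 24 mm across in a grey housing on the shaker's deck, to the right of the dial. This point is the middle of its top and moves down with it; it is pressed straight down.
- start_button (a joint): How far the green button is pressed, m: 0 up, 0.006 fully down. Its spring needs about 5 N to be fully down, and lifts it again.
- shaker: White plate shaker, fixed, 262 x 230 mm; dial and button on its 55 mm high front deck, a platform with the well plate at its rear. Origin on the bench (z = 0) below the dial's axis; x axis points to its rear, y axis to its left, z up. Pinch the tabs with 9 to 18 N a finger: it is overloaded when fingers and hand together press on it with over 50 N (the sum over both fingers).
- plate: 96-well plate 86 x 128 x 14 mm with orange-brown wells, lying between the corner lugs of the shaker's platform, its top 81 mm above the bench; to be left alone. Origin at the centre of its underside.
- green_bottle: Bottle with a green cap, 46 mm across and 92 mm tall, standing on the bench; to be left alone. Origin at the centre of its underside.
- carton: Small blue and white carton, 78 x 68 x 42 mm, on the bench; to be left alone. Origin at the centre of its underside.
- blue_vial: Small vial with a blue cap, 22 mm across and 54 mm tall, standing on the bench; to be left alone. Origin at the centre of its underside.
- dark_bottle: Dark brown bottle, 42 mm across and 104 mm tall, standing on the bench; to be left alone. Origin at the centre of its underside.

How it is judged (in metres and radians):
On the way, in this order (a step that is already met when the one before it is completed fails the run):
1. the dial is turned clockwise into the run notch, both tabs sprung fully out (value of joint dial above 0.65 rad and value of joint each of tab_left, tab_right below 0.0012 m), for 0.2 s.
2. the green button is pressed fully down (value of joint start_button above 0.0045 m), for 0.05 s.
At the end, for the whole second after the job is handed in: The dial stands in the run notch (between 0.65 and 1.42 rad) with both tabs out to within 1.2 mm, the start button is up again after its press (within 1.2 mm), and the plate lies within 6 mm of where it was (all of step 1 and value of joint dial below 1.42 rad and value of joint start_button below 0.0012 m and distance of plate from where it was at the start of the episode below 0.006 m); the robot touches nothing.
It fails at once if the shaker is forced: all the pressing on it (both fingers added up) passes 50 N (contact force between anything else and shaker above 50 N).
It fails at once if the start button is pressed before the dial stands in the run notch (value of joint start_button above 0.003 m and (value of joint dial below 0.65 rad or value of joint any of tab_left, tab_right above 0.002 m)).
It fails at once if a thing round about is disturbed (plate more than 6 mm, a bottle, the vial or the carton more than 20 mm) (distance of plate from where it was at the start of the episode above 0.006 m or distance of any of green_bottle, blue_vial, dark_bottle, carton from where it was at the start of the episode above 0.02 m).
It also fails if it takes over 48 s, if anything falls off the work surface, if the arm or the gripper's body presses on something with over 40 N, if the wrist force passes 120 N, or if a joint passes its speed limit or range.

## Working session

There is one attempt and no reset: what is moved stays moved. The work goes in short steps, Python scripts to look and compute and a tool call to move; the robot and the scene stay as the last step left them, time stands still between calls to the robot, and variables do not carry over. Pictures are saved under pics/ and viewed, and the job is handed in when it is done.

Besides the shell and the picture viewer there is one more tool, called after ">>>" by a JSON object that holds its "fn" and its "kwargs", one argument or row to a line. step_arm: Moves the arm, as the interface text tells. Its arguments: {"type":"object","properties":{"plan":{"type":"string"}},"required":["plan"]}

```bash
mkdir -p pics; ls; python3 - <<'E'
from workcell import bot
import cv2
s=bot.sense(); print(s)
for n in ['top','side']:
    cv2.imwrite(f'pics/{n}0.png',bot.camera(n)[:,:,::-1])
    c=bot.get_calibration(n); print(n,c)
print(bot.get_calibration('wrist'))
E
```

```text
pics
{'t': 0.0, 'qpos': array([ 6.04422572e+01,  5.03742888e+00,  7.86237339e+01, -1.83323205e-04,
        9.64621862e+01, -5.90672035e+00]), 'qd': array([-0.00909599, -0.01766655, -0.01357283,  0.02303232,  0.09411557,
       -0.04543963]), 'joint_torque': array([ 7.98518213e-04, -3.40178132e+01, -3.02431798e+01,  7.19336816e-02,
        3.29014950e-02, -1.55703688e-04]), 'ee_pos': array([0.22034193, 0.50327382, 0.17612922]), 'ee_rot': array([[-9.16005593e-01,  4.01164096e-01, -1.05923320e-03],
       [ 4.01165435e-01,  9.16003701e-01, -1.87423866e-03],
       [ 2.18384276e-04, -2.14174085e-03, -9.99997683e-01]]), 'ft_force': array([ 0.33392665, -0.88277682,  0.88412213]), 'ft_torque': array([ 0.00666713,  0.02881248, -0.02524151]), 'grip_width': 0.09410514472792313}
top {'K': array([[429.88466381,   0.        , 322.55947872],
       [  0.        , 429.88466381, 201.34511332],
       [  0.        ,   0.        ,   1.        ]]), 'k1': 0.03448556061795038, 'camera_from_world': array([[ 0.00417341, -0.99993382, -0.01072052,  0.0727418 ],
       [ 0.99627398,  0.00323414,  0.08618411, 
[... 443 characters left out ...]
2892,  0.89217395, -0.12264619],
       [-0.12615639, -0.88323912,  0.45163395, -1.38774543],
       [ 0.        ,  0.        ,  0.        ,  1.        ]])}
{'K': array([[358.6989865 ,   0.        , 318.25373857],
       [  0.        , 358.6989865 , 202.32480579],
       [  0.        ,   0.        ,   1.        ]]), 'k1': -0.018341092559165828, 'hand_eye': array([[ 2.85910321e-04,  9.61749362e-01,  2.73930800e-01,
         8.01757505e-02],
       [ 9.99999955e-01, -2.48715323e-04, -1.70512061e-04,
         7.11873294e-04],
       [-9.58590785e-05,  2.73930836e-01, -9.61749389e-01,
        -2.07237970e-01],
       [ 0.00000000e+00,  0.00000000e+00,  0.00000000e+00,
         1.00000000e+00]])}
```

View pics/top0.png

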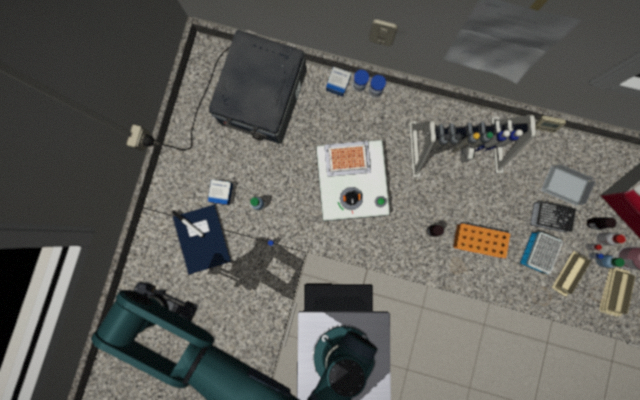

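View pics/side0.png

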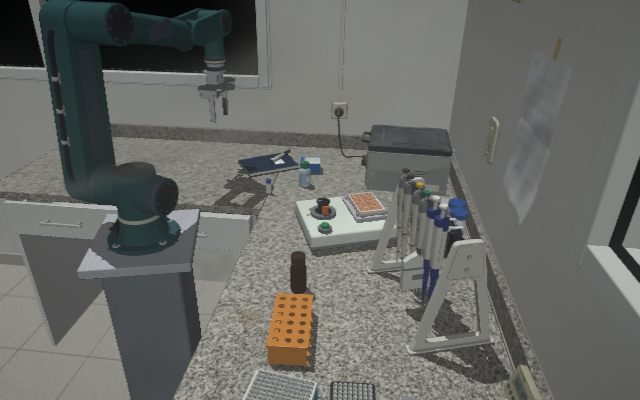

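The top view shows the shaker: dial at about (351,198), button at (381,201), plate at (348,158). I'll cast rays and zoom in.

```bash
cat > h.py <<'E'
import numpy as np,cv2
from workcell import bot
def ray(name,uv,s=None):
    c=bot.get_calibration(name);K=c['K'];k1=c['k1']
    d=np.array([(uv[0]-K[0,2])/K[0,0],(uv[1]-K[1,2])/K[1,1]])
    r=d.copy()
    for _ in range(10): r=d/(1+k1*(r@r))
    v=np.array([r[0],-r[1],-1.])
    if name=='wrist':
        H=c['hand_eye'];R=s['ee_rot'];
        return s['ee_pos']+R@H[:3,3], R@H[:3,:3]@v
    M=c['camera_from_world'];return -M[:3,:3].T@M[:3,3], M[:3,:3].T@v
def pt(name,uv,z,s=None):
    o,v=ray(name,uv,s);return o+v*(z-o[2])/v[2]
def proj(name,P,s=None):
    c=bot.get_calibration(name);K=c['K'];k1=c['k1']
    if name=='wrist':
        H=c['hand_eye'];p=s['ee_rot'].T@(np.array(P)-s['ee_pos']);p=H[:3,:3].T@(p-H[:3,3])
    else:
        M=c['camera_from_world'];p=M[:3,:3]@P+M[:3,3]
    r=np.array([p[0]/-p[2],-p[1]/-p[2]]);r=r*(1+k1*(r@r))
    return K[:2,:2]@r+K[:2,2]
def crop(im,x0,x1,y0,y1,f,fn): cv2.imwrite(fn,cv2.resize(im[y0:y1,x0:x1],None,fx=f,fy=f,interpolation=cv2.INTER_CUBIC))
E
python3 - <<'E'
from h import *
im=cv2.imread('pics/top0.png'); crop(im,310,400,130,225,6,'pics/top0c.png')
print(pt('top',(351,198),.1),pt('top',(381,201),.07))
for c in [(318,145),(382,140),(389,214),(322,220)]: print(pt('top',c,.055))
E
```

```text
[ 0.53819295 -0.02060347  0.1       ] [ 0.53113773 -0.12374798  0.07      ]
[0.7266275  0.09099709 0.055     ]
[ 0.7444523  -0.13052997  0.055     ]
[ 0.48801796 -0.15250284  0.055     ]
[0.46664879 0.07601593 0.055     ]
```

View pics/top0c.png

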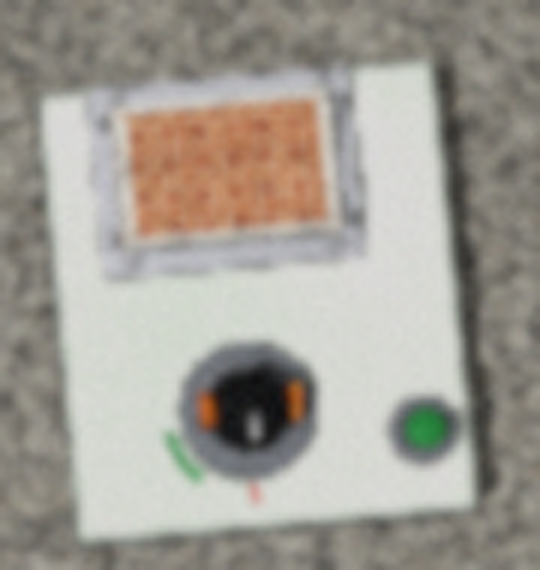

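>>> {"fn": "step_arm", "kwargs": {
  "plan": "100 .0157 -.0262 .0037 0 0 .0253;100 .0157 -.0262 .0037 0 0 .0253;100 .0157 -.0262 .0037 0 0 .0253;100 .0157 -.0262 .0037 0 0 .0253;100 .0157 -.0262 .0037 0 0 .0253;100 .0157 -.0262 .0037 0 0 .0253;100 .0157 -.0262 .0037 0 0 .0253;100 .0157 -.0262 .0037 0 0 .0253;100 .0157 -.0262 .0037 0 0 .0253;100 .0157 -.0262 .0037 0 0 .0253"
}}

```text
t: 0.93
ee_pos: [0.3779, 0.2403, 0.214]
ee_rot: [[-0.987, 0.158, -0.001], [0.158, 0.987, -0.0], [0.001, -0.0, -1.0]]
ft_force: [0.5, 0.7, -0.6]
grip_width: 0.0939
```

>>> {"fn": "step_arm", "kwargs": {
  "plan": "100 .0157 -.0262 .0037 0 0 .0253;100 .0157 -.0262 .0037 0 0 .0253;100 .0157 -.0262 .0037 0 0 .0253;100 .0157 -.0262 .0037 0 0 .0253;100 .0157 -.0262 .0037 0 0 .0253;100 .0157 -.0262 .0037 0 0 .0253;100 .0157 -.0262 .0037 0 0 .0253;100 .0157 -.0262 .0037 0 0 .0253;100 .0157 -.0262 .0037 0 0 .0253;100 .0157 -.0262 .0037 0 0 .0253"
}}

```text
t: 1.77
ee_pos: [0.535, -0.0216, 0.2509]
ee_rot: [[-0.996, -0.094, -0.001], [-0.094, 0.996, 0.0], [0.001, 0.0, -1.0]]
ft_force: [-0.3, 0.3, 1.0]
grip_width: 0.0937
```

>>> {"fn": "step_arm", "kwargs": {
  "plan": "100 0 0 0 0 0 0;100 0 0 0 0 0 0;100 0 0 0 0 0 0"
}}

```text
t: 2.02
ee_pos: [0.5342, -0.0197, 0.2507]
ee_rot: [[-0.996, -0.093, -0.002], [-0.093, 0.996, 0.001], [0.001, 0.001, -1.0]]
ft_force: [-0.6, 1.0, -0.0]
grip_width: 0.0941
```

```bash
python3 - <<'E'
from h import *
import pickle
s=bot.sense(); im=bot.camera('wrist')[:,:,::-1].copy(); cv2.imwrite('pics/w1.png',im); pickle.dump(s,open('w1.pkl','wb'))
print(s['ee_pos'],s['ee_rot'],s['ft_force'],s['ft_torque'])
E
```

```text
[ 0.53418308 -0.01972562  0.25067343] [[-9.95685143e-01 -9.27833550e-02 -1.53129776e-03]
 [-9.27848013e-02  9.95685777e-01  9.02011448e-04]
 [ 1.44099975e-03  1.04020056e-03 -9.99998421e-01]] [-0.55737052  0.97393101 -0.03255524] [0.02249951 0.00197826 0.01511655]
```

View pics/w1.png

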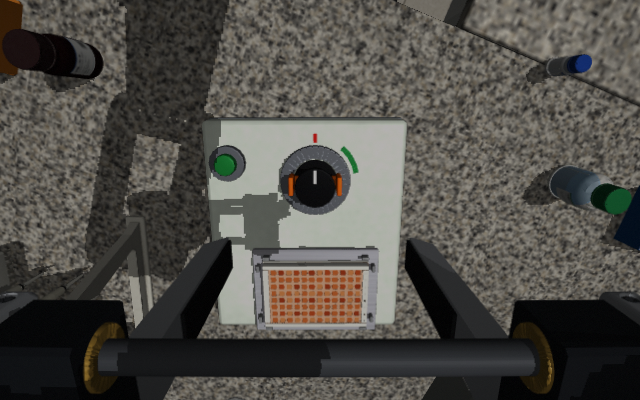

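The wrist view shows the dial top at about (315,183), tabs at (291,186) and (340,186), button at (224,165), and the green band at (350,160). I'll measure these precisely.

```bash
python3 - <<'E'
from h import *
import pickle
im=cv2.imread('pics/w1.png');s=pickle.load(open('w1.pkl','rb'))
crop(im,260,370,120,230,5,'pics/w1c.png')
crop(im,195,255,135,195,6,'pics/w1b.png')
hsv=cv2.cvtColor(im,cv2.COLOR_BGR2HSV)
def blobs(m,x0,x1,y0,y1,mn=15):
    mm=np.zeros_like(m);mm[y0:y1,x0:x1]=m[y0:y1,x0:x1]
    n,l,st,c=cv2.connectedComponentsWithStats(mm)
    return [(st[i].tolist(),c[i].round(2).tolist()) for i in range(1,n) if st[i][4]>=mn]
print('or',blobs(cv2.inRange(hsv,(5,150,80),(20,255,255)),270,360,140,220))
print('gr',blobs(cv2.inRange(hsv,(45,100,40),(85,255,255)),200,370,130,220))
print('white on dial',blobs(cv2.inRange(hsv,(0,0,120),(180,60,255)),300,330,165,200,4))
print('red',blobs(cv2.inRange(hsv,(0,120,80),(4,255,255)),300,330,125,150,4),blobs(cv2.inRange(hsv,(172,120,80),(180,255,255)),300,330,125,150,4))
print('dark',blobs(cv2.inRange(hsv,(0,0,0),(180,255,45)),285,345,150,215))
E
```

```text
or [([337, 175, 5, 21, 94], [339.04, 185.68]), ([288, 176, 5, 20, 88], [290.2, 185.51])]
gr [([341, 147, 17, 26, 134], [349.99, 159.02]), ([214, 154, 23, 22, 392], [224.76, 164.49])]
white on dial [([314, 171, 2, 13, 26], [314.5, 177.0])]
red [([313, 134, 4, 9, 34], [314.59, 137.79])] []
dark [([291, 160, 46, 48, 1599], [314.1, 183.84]), ([285, 174, 5, 19, 57], [286.12, 183.05])]
```

View pics/w1c.png

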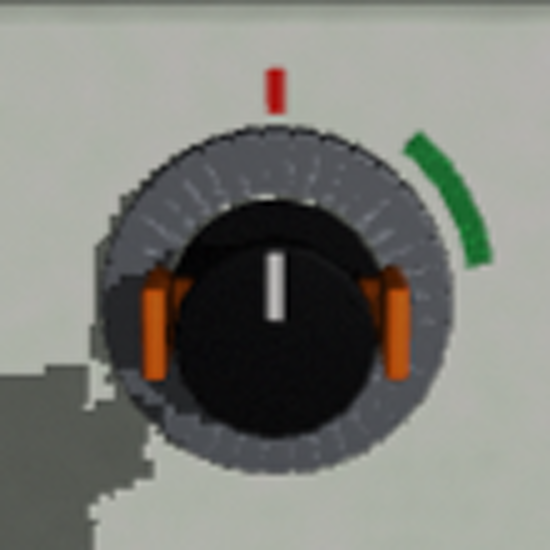

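View pics/w1b.png

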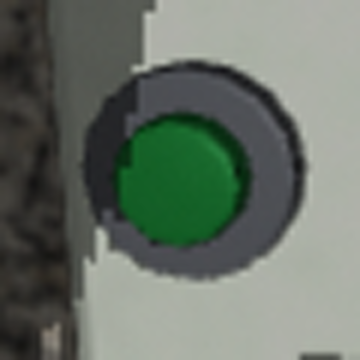

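```bash
python3 - <<'E'
from h import *
import pickle
s=pickle.load(open('w1.pkl','rb'))
W=lambda x,y,z,X0=260,Y0=120,f=5: pt('wrist',((x+.5)/f-.5+X0,(y+.5)/f-.5+Y0),z,s)
r=np.round
a,b,c,d=W(173,340,.1),W(380,340,.1),W(276,438,.1),W(276,243,.1)
print('top',r(a,4),r(b,4),np.linalg.norm(a-b),np.linalg.norm(c-d),'ctr',r((a+b)/2,4),r((c+d)/2,4))
a,b=W(143,336,.093),W(410,336,.093);print('tabs',r(a,4),r(b,4),np.linalg.norm(a-b),r((a+b)/2,4), np.degrees(np.arctan2(*(b-a)[:2])))
a,b=W(103,300,.065),W(453,300,.065);c,d=W(278,126,.065),W(278,475,.065);print('bez',np.linalg.norm(a-b),r((a+b)/2,4),np.linalg.norm(c-d),r((c+d)/2,4))
for z in (.06,.065,.07):
  B=lambda x,y:W(x,y,z,195,135,6)
  a,b=B(118,178),B(249,178);c,d=B(183,112),B(183,246);print('btn',z,np.linalg.norm(a-b),r((a+b)/2,4),np.linalg.norm(c-d),r((c+d)/2,4))
  a,b=B(85,175),B(305,165);print('hous',np.linalg.norm(a-b),r((a+b)/2,4))
print('red',W(276,90,.055))
E
```

```text
top [ 0.5426 -0.0427  0.1   ] [ 5.387e-01 -4.000e-04  1.000e-01] 0.042458546139021947 0.041112619210882745 ctr [ 0.5406 -0.0216  0.1   ] [ 0.5411 -0.0216  0.1   ]
tabs [ 0.544  -0.0493  0.093 ] [0.5389 0.0062 0.093 ] 0.055803689260193176 [ 0.5415 -0.0216  0.093 ] -5.320710115567547
bez 0.07833069376727088 [ 0.5398 -0.0216  0.065 ] 0.07983281359604091 [ 0.541  -0.0215  0.065 ]
btn 0.06 0.024522215395695882 [ 0.5327 -0.1236  0.06  ] 0.02533704016582988 [ 0.533  -0.1237  0.06  ]
hous 0.04130571881572473 [ 0.531  -0.1215  0.06  ]
btn 0.065 0.0242141667618389 [ 0.5318 -0.1224  0.065 ] 0.02501875568446792 [ 0.5321 -0.1225  0.065 ]
hous 0.04078683542585376 [ 0.5301 -0.1203  0.065 ]
btn 0.07 0.023906118127981896 [ 0.5308 -0.1212  0.07  ] 0.024700471203106183 [ 0.5311 -0.1213  0.07  ]
hous 0.040267952035982824 [ 0.5291 -0.1191  0.07  ]
red [ 0.49453061 -0.02623207  0.055     ]
```

>>> {"fn": "step_arm", "kwargs": {
  "plan": "100 .006 -.002 -.02 0 0 0;100 0 0 -.02 0 0 0;100 0 0 -.02 0 0 0;100 0 0 -.02 0 0 0;100 0 0 -.02 0 0 0;90 0 0 -.02 0 0 0;80 0 0 -.02 0 0 0;75 0 0 -.015 0 0 0;72 0 0 -.015 0 0 0;72 0 0 -.01 0 0 0"
}}

```text
t: 2.9
ee_pos: [0.5391, -0.0205, 0.0697]
ee_rot: [[-0.995, -0.095, -0.002], [-0.095, 0.995, 0.001], [0.002, 0.001, -1.0]]
ft_force: [-0.8, 0.4, -0.6]
grip_width: 0.0683
```

>>> {"fn": "step_arm", "kwargs": {
  "plan": "70 0 0 0 0 0 0;70 0 0 0 0 0 0;70 0 0 0 0 0 0"
}}

```text
t: 3.15
ee_pos: [0.5413, -0.0218, 0.0725]
ee_rot: [[-0.996, -0.094, 0.002], [-0.094, 0.996, -0.0], [-0.002, -0.0, -1.0]]
ft_force: [0.3, -0.2, -0.2]
grip_width: 0.0659
```

```bash
python3 - <<'E'
from h import *
import pickle
s=bot.sense(); im=bot.camera('wrist')[:,:,::-1].copy(); cv2.imwrite('pics/w2.png',im); pickle.dump(s,open('w2.pkl','wb'))
print(s['ee_pos'],s['ft_force'],s['ft_torque'],s['grip_width'])
E
```

```text
[ 0.54127629 -0.0218218   0.07254304] [ 0.32778105 -0.18963945 -0.17769882] [0.11612832 0.01820823 0.00726907] 0.06591177769330611
```

View pics/w2.png

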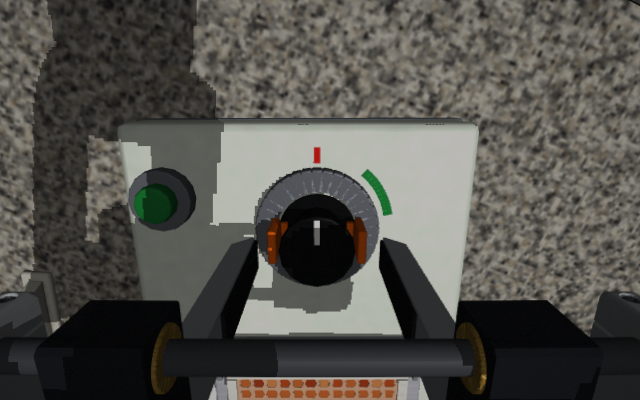

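```bash
python3 - <<'E'
from h import *
import pickle
s=pickle.load(open('w2.pkl','rb'));im=cv2.imread('pics/w2.png')
R=s['ee_rot']
for x in (-.008,.008):
  for y in (-.033,.033): print(x,y,proj('wrist',s['ee_pos']+R@np.array([x,y,0]),s))
u=np.array([.0927,-.9957,0]) # toward right tab
A=np.array([.541,-.0216,0])
for z in (.067,.093): print(z,proj('wrist',A+[0,0,z],s),proj('wrist',A-.028*u+[0,0,z],s),proj('wrist',A+.028*u+[0,0,z],s))
print('dial top',proj('wrist',A+[0,0,.1],s))
crop(im,220,420,180,330,4,'pics/w2c.png')
E
```

```text
-0.008 -0.033 [264.02901633 246.70569641]
-0.008 0.033 [369.94466921 246.72203615]
0.008 -0.033 [262.93925055 222.40950069]
0.008 0.033 [370.99801258 222.42805654]
0.067 [317.3998477  231.14162243] [361.73695409 231.18865781] [273.06025124 231.07841748]
0.093 [317.29370547 247.48106897] [367.11891817 247.52644468] [267.4655469  247.40367589]
dial top [317.26049661 252.59482205]
```

View pics/w2c.png

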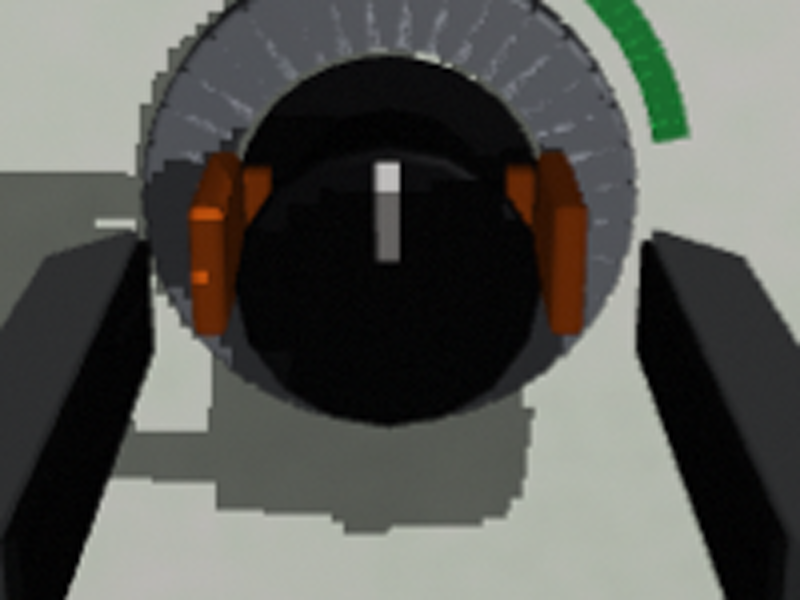

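```bash
python3 - <<'E'
from h import *
import pickle
im=bot.camera('side')[:,:,::-1].copy(); cv2.imwrite('pics/s2.png',im)
s=bot.sense();print(s['ee_pos'],s['ft_force'],s['grip_width'])
for y in (-.033,.033):
  for z in (0,-.019,-.028,-.097): print(y,z,proj('side',s['ee_pos']+s['ee_rot']@np.array([0,y,z])))
A=np.array([.541,-.0216,0]);print('dial top',proj('side',A+[0,0,.1]),proj('side',A+[0,0,.055]))
crop(im,270,400,130,240,6,'pics/s2c.png')
s=pickle.load(open('w1.pkl','rb'))
for z in (0,-.028):
  for y in (-.047,.047): print(z,y,proj('wrist',s['ee_pos']+s['ee_rot']@np.array([-.0,y,z]),s))
E
```

```text
[ 0.54158686 -0.02211359  0.07281213] [-0.08996368 -0.52985854  1.09829397] 0.06579557842932074
-0.033 0 [324.81674788 211.86466566]
-0.033 -0.019 [324.92817328 206.28104978]
-0.033 -0.028 [324.98143771 203.61160543]
-0.033 -0.097 [325.40046426 182.60406901]
0.033 0 [319.43729855 201.85537132]
0.033 -0.019 [319.51177539 196.43596615]
0.033 -0.028 [319.54736476 193.84600378]
0.033 -0.097 [319.82705897 173.48593228]
dial top [322.0105293  198.79957845] [321.75665249 211.78513654]
0 -0.047 [240.8263949  234.66291087]
0 0.047 [393.12600028 234.68773263]
-0.028 -0.047 [230.15013812 253.27815289]
-0.028 0.047 [403.48175713 253.30451688]
```

View pics/s2c.png

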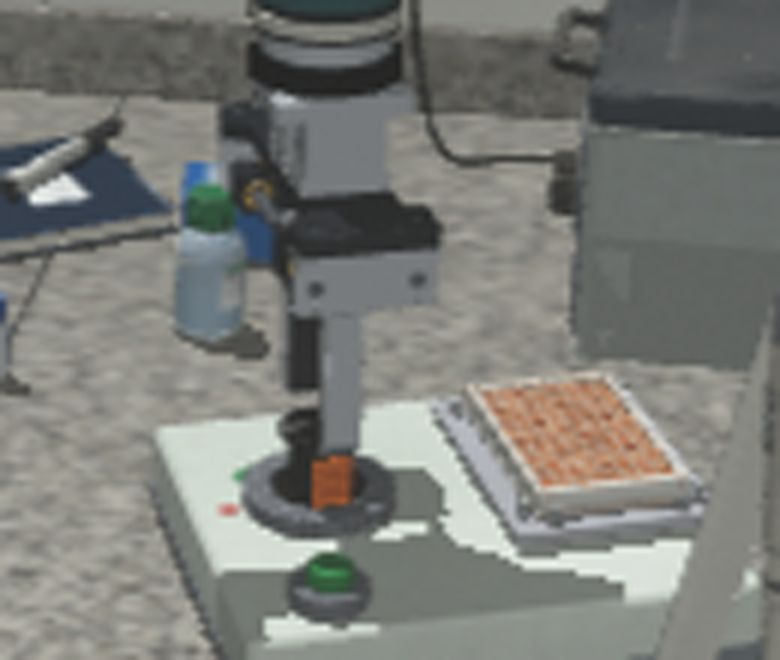

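The side view (and the wrist view) show the visible finger ends about 20–25 mm above where the TCP should be, at roughly the tab tops. I'll test by touch instead of trusting either.

>>> {"fn": "step_arm", "kwargs": {
  "plan": "64 0 0 0 0 0 0;62 0 0 0 0 0 0;62 0 0 0 0 0 0"
}}

```text
t: 3.5
ee_pos: [0.541, -0.0223, 0.0718]
ee_rot: [[-0.996, -0.093, 0.001], [-0.093, 0.996, -0.0], [-0.001, -0.0, -1.0]]
ft_force: [0.5, 0.2, -0.0]
grip_width: 0.0588
```

>>> {"fn": "step_arm", "kwargs": {
  "plan": "59 0 0 0 0 0 0;59 0 0 0 0 0 0;59 0 0 0 0 0 0"
}}

```text
t: 3.75
ee_pos: [0.5407, -0.0222, 0.0713]
ee_rot: [[-0.996, -0.093, 0.0], [-0.093, 0.996, 0.0], [-0.0, 0.0, -1.0]]
ft_force: [0.1, -0.2, 0.9]
grip_width: 0.0553
```

>>> {"fn": "step_arm", "kwargs": {
  "plan": "57 0 0 0 0 0 0;57 0 0 0 0 0 0;57 0 0 0 0 0 0"
}}

```text
t: 4.0
ee_pos: [0.5406, -0.0222, 0.0713]
ee_rot: [[-0.996, -0.093, -0.0], [-0.093, 0.996, 0.0], [0.0, 0.0, -1.0]]
ft_force: [0.0, 0.3, -0.3]
grip_width: 0.0535
```

```bash
python3 - <<'E'
from h import *
import pickle
s=bot.sense(); im=bot.camera('wrist')[:,:,::-1].copy(); cv2.imwrite('pics/w3.png',im); pickle.dump(s,open('w3.pkl','wb'))
for k in range(2):
  print(s['ee_pos'],s['ft_force'],s['ft_torque'],s['grip_width']);s=bot.sense()
crop(im,220,420,180,330,4,'pics/w3c.png')
E
```

```text
[ 0.54064598 -0.02219145  0.07125471] [ 0.0046906   0.31313243 -0.30076863] [ 0.0525781  -0.04094757 -0.03442542] 0.05353588419508294
[ 0.54061097 -0.02218319  0.07123896] [ 0.27949196 -0.97735061 -0.03517253] [ 0.09422666 -0.02798023 -0.03905065] 0.053709017730651974
```

View pics/w3c.png

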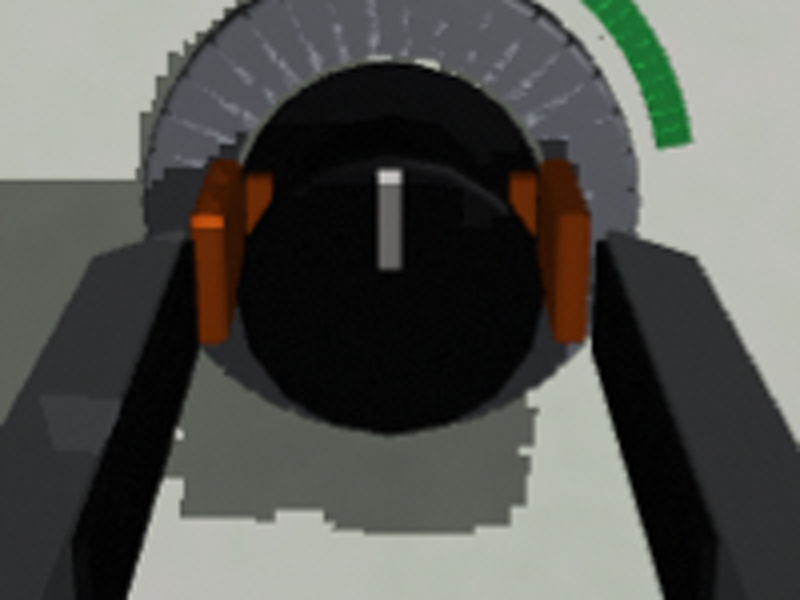

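```bash
python3 - <<'E'
from h import *
import pickle
s=pickle.load(open('w3.pkl','rb'));w=s['grip_width']
for z in (0,-.015,-.02,-.025,-.03):
  q=[proj('wrist',s['ee_pos']+s['ee_rot']@np.array([x,y*w/2,z]),s) for x in(.008,-.008) for y in(-1,1)]
  print(z,np.round([((a+.5-[220,180])*4-.5) for a in q],0).tolist())
E
```

```text
0 [[214.0, 171.0], [565.0, 171.0], [218.0, 268.0], [561.0, 268.0]]
-0.015 [[201.0, 206.0], [577.0, 206.0], [205.0, 309.0], [573.0, 309.0]]
-0.02 [[197.0, 218.0], [581.0, 218.0], [201.0, 324.0], [577.0, 324.0]]
-0.025 [[192.0, 231.0], [586.0, 232.0], [196.0, 339.0], [581.0, 339.0]]
-0.03 [[187.0, 245.0], [591.0, 245.0], [192.0, 355.0], [586.0, 355.0]]
```

The tabs did not move although the reported width is 53.5 mm (crop x 192–588, unchanged). So the fingers are above them: the real tips sit about 28 mm behind the stated TCP, at z≈0.099, and about 0.6 mm to +y. I'll open and go down about 28 mm, watching force.

>>> {"fn": "step_arm", "kwargs": {
  "plan": "72 0 0 0 0 0 0;72 0 0 0 0 0 0;72 0 0 0 0 0 0;72 0 -.0006 -.004 0 0 0;72 0 0 -.004 0 0 0;72 0 0 -.004 0 0 0"
}}

```text
t: 4.55
ee_pos: [0.5405, -0.0228, 0.0587]
ee_rot: [[-0.996, -0.093, -0.0], [-0.093, 0.996, 0.0], [0.0, 0.0, -1.0]]
ft_force: [0.1, -0.6, 0.8]
grip_width: 0.0676
```

>>> {"fn": "step_arm", "kwargs": {
  "plan": "72 0 0 -.004 0 0 0;72 0 0 -.004 0 0 0;72 0 0 -.002 0 0 0;72 0 0 0 0 0 0"
}}

```text
t: 4.88
ee_pos: [0.5401, -0.0227, 0.0484]
ee_rot: [[-0.996, -0.093, -0.002], [-0.093, 0.996, 0.0], [0.002, 0.0, -1.0]]
ft_force: [0.2, 0.4, 0.4]
grip_width: 0.0675
```

```bash
python3 - <<'E'
from h import *
import pickle
s=bot.sense(); im=bot.camera('wrist')[:,:,::-1].copy(); cv2.imwrite('pics/w4.png',im); pickle.dump(s,open('w4.pkl','wb'))
im2=bot.camera('side')[:,:,::-1].copy(); cv2.imwrite('pics/s4.png',im2)
print(s['ee_pos'],s['ft_force'],s['ft_torque'],s['grip_width'])
a=cv2.resize(im[180:330,220:420],None,fx=3,fy=3,interpolation=2);b=cv2.resize(im2[170:230,300:360],None,fx=5,fy=5,interpolation=2)
o=np.zeros((600,600,3),np.uint8)
cv2.imwrite('pics/w4c.png',cv2.resize(im[170:350,210:430],None,fx=3,fy=3,interpolation=2));cv2.imwrite('pics/s4c.png',cv2.resize(b,None,fx=2,fy=2))
E
```

```text
[ 0.54007827 -0.02269853  0.04836192] [0.1553272  0.40954542 0.35745182] [ 0.02354231 -0.01016378 -0.02013561] 0.06752211855996153
```

View pics/w4c.png

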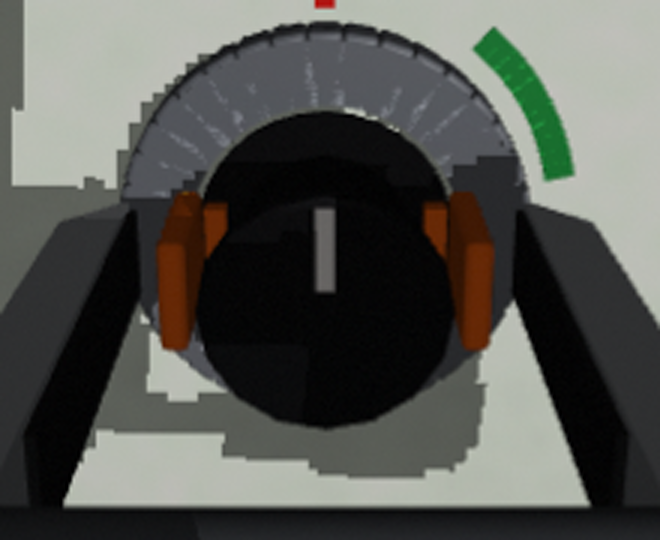

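View pics/s4c.png

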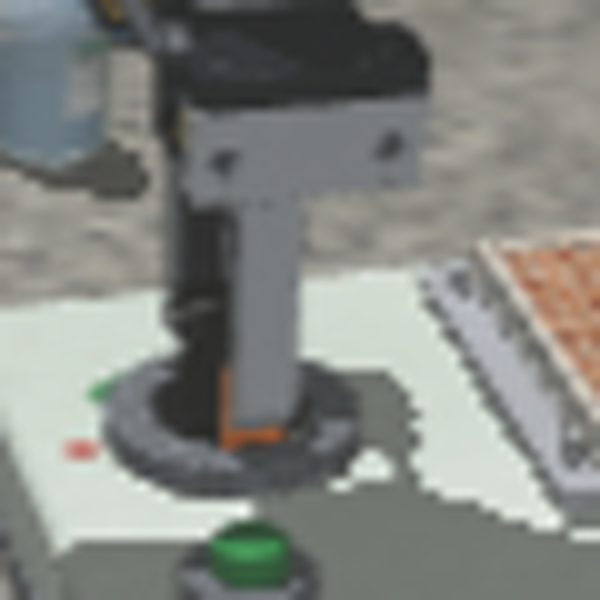

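```bash
python3 - <<'E'
from h import *
import pickle
u=np.array([.0927,-.9957,0]);A=np.array([.541,-.0216,0])
print('tab',proj('side',A+.028*u+[0,0,.08]))
s=pickle.load(open('w2.pkl','rb'))
for y in(-.033,-.0455): print('fing',proj('side',s['ee_pos']+s['ee_rot']@np.array([0,y,-.05])))
im=cv2.imread('pics/s2.png'); hsv=cv2.cvtColor(im,cv2.COLOR_BGR2HSV)
m=cv2.inRange(hsv,(5,120,80),(20,255,255))[195:220,315:335];ys,xs=np.nonzero(m);print(xs.min()+315,xs.max()+315,ys.min()+195,ys.max()+195)
print(im[196,315:338].tolist())
s=pickle.load(open('w4.pkl','rb'));w=s['grip_width']
for z in (-.02,-.025,-.03):
  q=[proj('wrist',s['ee_pos']+s['ee_rot']@np.array([x,y*w/2,z]),s) for x in(.008,-.008) for y in(-1,1)]
  print(z,np.round([((a+.5-[210,170])*3-.5) for a in q],0).tolist())
for z,r in ((.1,.021),(.093,.028)):
  print([np.round((proj('wrist',A+k*u*r+[0,0,z],s)+.5-[210,170])*3-.5) for k in(-1,1)])
E
```

```text
tab [324.21365693 208.91293336]
fing [325.00638733 197.06270835]
fing [326.09675812 198.96697691]
322 328 206 214
[[146, 154, 156], [150, 157, 159], [149, 156, 157], [142, 150, 150], [137, 145, 146], [140, 148, 149], [144, 151, 153], [140, 146, 148], [105, 107, 106], [120, 118, 116], [126, 124, 121], [126, 124, 120], [126, 124, 120], [125, 123, 120], [125, 124, 120], [122, 125, 124], [137, 144, 144], [142, 149, 150], [148, 154, 156], [149, 156, 157], [148, 155, 155], [149, 155, 156], [154, 162, 162]]
-0.02 [[140.0, 194.0], [503.0, 194.0], [144.0, 272.0], [499.0, 273.0]]
-0.025 [[135.0, 203.0], [508.0, 203.0], [139.0, 284.0], [504.0, 284.0]]
-0.03 [[130.0, 214.0], [512.0, 214.0], [135.0, 296.0], [508.0, 296.0]]
[array([459., 317.]), array([196., 317.])]
[array([496., 297.]), array([159., 297.])]
```

>>> {"fn": "step_arm", "kwargs": {
  "plan": "72 .001 0 -.003 0 0 0;70 0 0 -.002 0 0 0;66 0 0 0 0 0 0;64 0 0 0 0 0 0;62 0 0 0 0 0 0;62 0 0 0 0 0 0"
}}

```text
t: 5.48
ee_pos: [0.5417, -0.0228, 0.0444]
ee_rot: [[-0.996, -0.093, 0.0], [-0.093, 0.996, 0.0], [-0.0, 0.0, -1.0]]
ft_force: [-0.1, 0.2, -0.3]
grip_width: 0.0582
```

>>> {"fn": "step_arm", "kwargs": {
  "plan": "61 0 0 0 0 0 0;60 0 0 0 0 0 0;59 0 0 0 0 0 0;59 0 0 0 0 0 0"
}}

```text
t: 5.82
ee_pos: [0.5417, -0.0228, 0.0444]
ee_rot: [[-0.996, -0.093, 0.0], [-0.093, 0.996, 0.0], [-0.0, 0.0, -1.0]]
ft_force: [-1.3, 0.5, 0.4]
grip_width: 0.0557
```

```bash
cat > look.py <<'E'
from h import *
import sys
n=sys.argv[1]
F=[]
for k in range(int(sys.argv[2]) if len(sys.argv)>2 else 1):
  s=bot.sense(); im=bot.camera('wrist')[:,:,::-1].copy(); F.append(np.r_[s['ft_force'],s['ft_torque']])
y=s['ee_rot'][:,1]
F=np.mean(F,0);print('t',s['t'],s['ee_pos'].round(4),'F',F.round(2),'Fy_tool',(F[:3]@y).round(2),'w',round(s['grip_width'],4),'yaw',np.degrees(np.arctan2(s['ee_rot'][1,1],s['ee_rot'][0,1])).round(2),'tau',np.round(s['joint_torque'],2))
hsv=cv2.cvtColor(im,cv2.COLOR_BGR2HSV)
cv2.imwrite(f'pics/{n}.png',im)
cv2.imwrite(f'pics/{n}c.png',cv2.resize(im[170:350,210:430],None,fx=3,fy=3,interpolation=2))
E
python3 look.py w5 3
```

```text
t 5.9167 [ 0.5417 -0.0228  0.0445] F [-0.45  0.16  0.81  0.03  0.01  0.02] Fy_tool 0.2 w 0.0552 yaw 95.34 tau [-5.000e-02 -3.387e+01 -2.825e+01 -5.000e-02  1.000e-02  1.000e-02]
```

View pics/w5c.png

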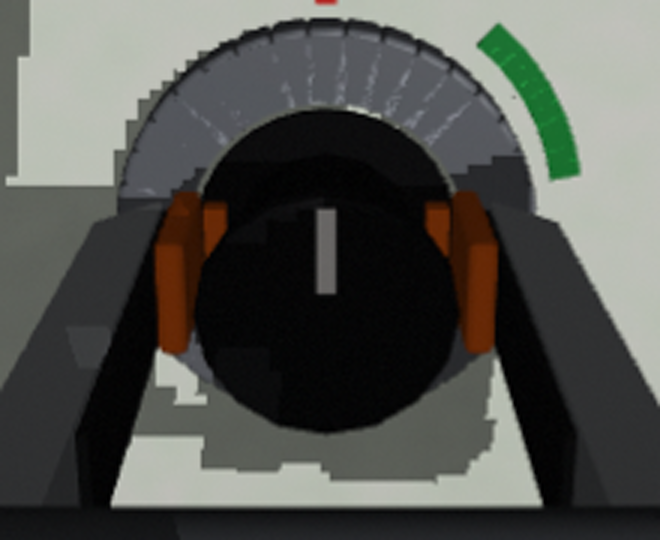

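>>> {"fn": "step_arm", "kwargs": {
  "plan": "58 0 0 0 0 0 0;57 0 0 0 0 0 0;56 0 0 0 0 0 0;56 0 0 0 0 0 0"
}}

```text
t: 6.3
ee_pos: [0.5417, -0.0228, 0.0444]
ee_rot: [[-0.996, -0.093, 0.0], [-0.093, 0.996, 0.0], [-0.0, 0.0, -1.0]]
ft_force: [0.1, 0.6, 0.9]
grip_width: 0.0526
```

```bash
python3 look.py w6 3
```

```text
t 6.4 [ 0.5417 -0.0228  0.0444] F [-0.83  0.22  1.28  0.06  0.07 -0.01] Fy_tool 0.29 w 0.0528 yaw 95.34 tau [-5.000e-02 -3.342e+01 -2.792e+01 -4.000e-02 -5.000e-02  1.000e-02]
```

View pics/w6c.png

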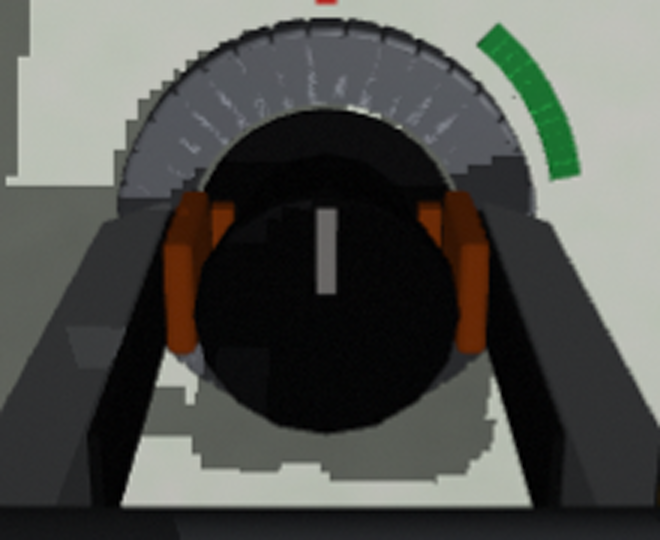

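Both tabs go in equally (158→165 and 495→488 px), so the pinch is centred. Closing further.

>>> {"fn": "step_arm", "kwargs": {
  "plan": "55 0 0 0 0 0 0;54 0 0 0 0 0 0;53 0 0 0 0 0 0;52 0 0 0 0 0 0;51 0 0 0 0 0 0;51 0 0 0 0 0 0;51 0 0 0 0 0 0"
}}

```text
t: 7.03
ee_pos: [0.5417, -0.0228, 0.0444]
ee_rot: [[-0.996, -0.093, 0.0], [-0.093, 0.996, 0.0], [-0.0, 0.0, -1.0]]
ft_force: [-1.6, 0.2, 2.8]
grip_width: 0.0479
```

```bash
python3 look.py w7 3
```

```text
t 7.1333 [ 0.5417 -0.0228  0.0444] F [-0.3   0.18  2.75  0.06  0.13  0.01] Fy_tool 0.21 w 0.0482 yaw 95.34 tau [-3.000e-02 -3.274e+01 -2.742e+01 -2.000e-02 -1.300e-01  1.000e-02]
```

View pics/w7c.png

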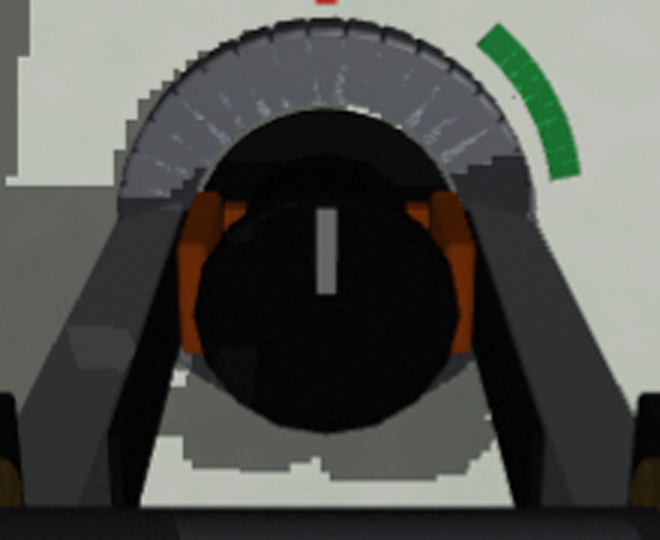

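>>> {"fn": "step_arm", "kwargs": {
  "plan": "51 0 0 0 0 0 -.04;51 0 0 0 0 0 -.04;51 0 0 0 0 0 -.04;51 0 0 0 0 0 -.04;51 0 0 0 0 0 -.04;51 0 0 0 0 0 0"
}}

```text
t: 7.68
ee_pos: [0.5418, -0.0228, 0.0445]
ee_rot: [[-0.994, 0.107, 0.0], [0.107, 0.994, 0.0], [-0.0, 0.0, -1.0]]
ft_force: [-0.3, -1.2, 3.1]
grip_width: 0.0481
```

```bash
python3 look.py w8 2
```

```text
t 7.7333 [ 0.5417 -0.0228  0.0445] F [-0.27 -0.21  2.97  0.02  0.1  -0.09] Fy_tool -0.24 w 0.048 yaw 83.91 tau [ 8.000e-02 -3.257e+01 -2.730e+01  1.000e-02 -1.500e-01  3.000e-02]
```

View pics/w8c.png

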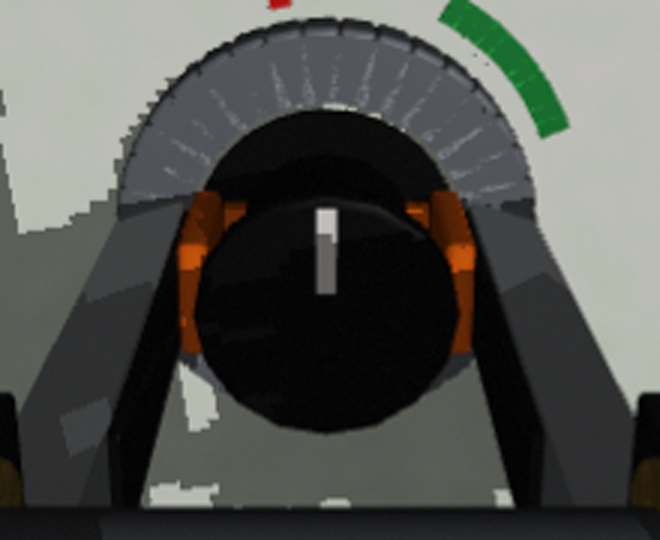

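The pointer stays up in the wrist view while the red mark moved left, so the dial turns with the tool. Next, the angle the green band covers.

```bash
python3 - <<'E'
from h import *
import pickle
im=cv2.imread('pics/w1.png');s=pickle.load(open('w1.pkl','rb'));hsv=cv2.cvtColor(im,cv2.COLOR_BGR2HSV)
m=cv2.inRange(hsv,(45,100,40),(85,255,255));A=np.array([.541,-.0216])
ys,xs=np.nonzero(m);P=np.array([pt('wrist',p,.055,s)[:2]-A for p in zip(xs,ys) if p[0]>300 and 130<p[1]<200 and p[0]<370])
a=np.arctan2(-P[:,1],-P[:,0]);  # pointer dir -x
cw=-(a)  +np.radians(5.35); print(cw.min(),cw.max(),cw.mean(),np.hypot(*P.T).mean())
E
```

```text
0.7041511374919066 1.400422364103447 1.0450691651177022 0.046545463009218635
```

>>> {"fn": "step_arm", "kwargs": {
  "plan": "51 0 0 0 0 0 -.06;51 0 0 0 0 0 -.06;51 0 0 0 0 0 -.06;51 0 0 0 0 0 -.06;51 0 0 0 0 0 -.06;51 0 0 0 0 0 -.06;51 0 0 0 0 0 -.04;51 0 0 0 0 0 -.04;51 0 0 0 0 0 -.02;51 0 0 0 0 0 0"
}}

```text
t: 8.62
ee_pos: [0.5417, -0.0228, 0.0444]
ee_rot: [[-0.844, 0.537, 0.0], [0.537, 0.844, 0.0], [-0.0, 0.0, -1.0]]
ft_force: [-0.1, 0.4, 4.0]
grip_width: 0.0479
```

```bash
python3 look.py w9 1
```

```text
t 8.6167 [ 0.5417 -0.0228  0.0444] F [-0.11  0.36  4.02  0.02  0.11 -0.04] Fy_tool 0.24 w 0.0479 yaw 57.55 tau [ 0.000e+00 -3.242e+01 -2.716e+01  3.000e-02 -1.500e-01  1.400e-01]
```

View pics/w9c.png

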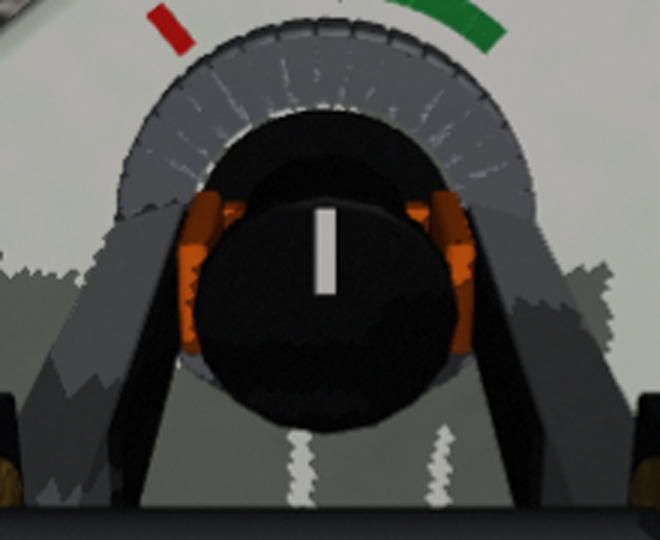

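>>> {"fn": "step_arm", "kwargs": {
  "plan": "51 0 0 0 0 0 -.03;57 0 0 0 0 0 0;57 0 0 0 0 0 0;57 0 0 0 0 0 0"
}}

```text
t: 9.0
ee_pos: [0.5412, -0.0227, 0.0434]
ee_rot: [[-0.828, 0.561, -0.001], [0.561, 0.828, 0.0], [0.001, -0.0, -1.0]]
ft_force: [-0.2, -0.2, 0.0]
grip_width: 0.0533
```

```bash
cat >> look.py <<'E'
m=cv2.inRange(hsv,(3,150,40),(20,255,255))
e=[]
for r in range(252,268):
    x=np.nonzero(m[r,250:390])[0]+250
    if len(x): e.append((x.min(),x.max()))
e=np.array(e);print('ORANGE span',np.median(e[:,0]),np.median(e[:,1]),'width',np.median(e[:,1]-e[:,0]))
E
python3 look.py w10 1
python3 - <<'E'
import cv2,numpy as np
for n in ['w5','w7','w9']:
    m=cv2.inRange(cv2.cvtColor(cv2.imread(f'pics/{n}.png'),cv2.COLOR_BGR2HSV),(3,150,40),(20,255,255))
    e=np.array([(np.nonzero(m[r,250:390])[0].min()+250,np.nonzero(m[r,250:390])[0].max()+250) for r in range(252,268)]);print(n,np.median(e,0))
E
```

```text
t 9.0 [ 0.5412 -0.0227  0.0434] F [-0.2  -0.25  0.    0.   -0.04 -0.01] Fy_tool -0.32 w 0.0533 yaw 55.86 tau [-0.000e+00 -3.443e+01 -2.863e+01  2.000e-02  7.000e-02 -0.000e+00]
ORANGE span 266.5 370.0 width 103.5
w5 [262. 375.]
w7 [269. 367.]
w9 [269. 367.]
```

View pics/w10c.png

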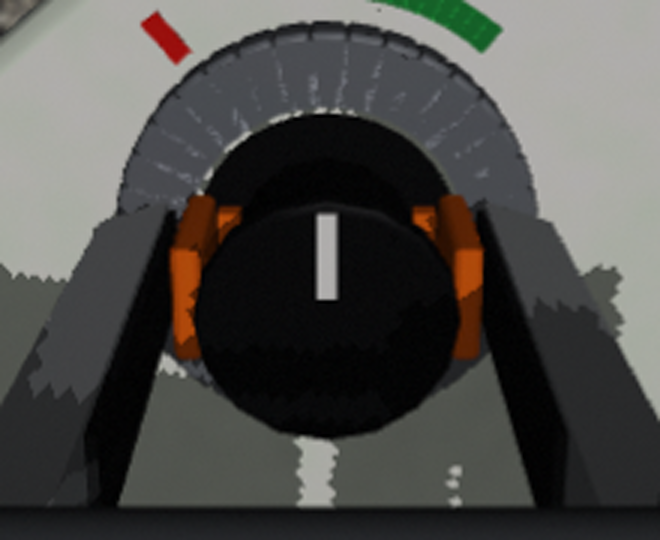

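At 0.69 rad the tabs rest on the hidden wall: 104 px apart, against 113 px when fully out. So the let-off trial can tell the two apart. Stepping on in 0.05 rad trials.

>>> {"fn": "step_arm", "kwargs": {
  "plan": "52 0 0 0 0 0 0;51 0 0 0 0 0 0;51 0 0 0 0 0 0;51 0 0 0 0 0 -.025;51 0 0 0 0 0 -.025;51 0 0 0 0 0 0;57 0 0 0 0 0 0;57 0 0 0 0 0 0;57 0 0 0 0 0 0"
}}

```text
t: 9.8
ee_pos: [0.5419, -0.0229, 0.0446]
ee_rot: [[-0.798, 0.602, 0.001], [0.602, 0.798, -0.0], [-0.001, 0.0, -1.0]]
ft_force: [0.0, 0.1, -0.0]
grip_width: 0.0534
```

```bash
python3 look.py w11 1
```

```text
t 9.8 [ 0.5419 -0.0229  0.0446] F [ 0.    0.13 -0.02 -0.04  0.03  0.03] Fy_tool 0.11 w 0.0534 yaw 52.96 tau [ 1.000e-02 -3.409e+01 -2.836e+01  2.000e-02  8.000e-02 -0.000e+00]
ORANGE span 266.0 369.0 width 103.0
```

>>> {"fn": "step_arm", "kwargs": {
  "plan": "52 0 0 0 0 0 0;51 0 0 0 0 0 0;51 0 0 0 0 0 0;51 0 0 0 0 0 -.025;51 0 0 0 0 0 -.025;51 0 0 0 0 0 0;57 0 0 0 0 0 0;57 0 0 0 0 0 0;57 0 0 0 0 0 0"
}}

```text
t: 10.6
ee_pos: [0.5415, -0.0226, 0.0441]
ee_rot: [[-0.767, 0.642, -0.0], [0.642, 0.767, 0.0], [0.001, 0.0, -1.0]]
ft_force: [0.7, -0.3, 0.1]
grip_width: 0.0535
```

```bash
python3 look.py w12 1
```

```text
t 10.6 [ 0.5415 -0.0226  0.0441] F [ 0.7  -0.31  0.09 -0.03  0.03  0.05] Fy_tool 0.21 w 0.0535 yaw 50.1 tau [-2.000e-02 -3.432e+01 -2.856e+01  2.000e-02  7.000e-02 -0.000e+00]
ORANGE span 266.0 370.0 width 104.0
```

>>> {"fn": "step_arm", "kwargs": {
  "plan": "52 0 0 0 0 0 0;51 0 0 0 0 0 0;51 0 0 0 0 0 0;51 0 0 0 0 0 -.025;51 0 0 0 0 0 -.025;51 0 0 0 0 0 0;57 0 0 0 0 0 0;57 0 0 0 0 0 0;57 0 0 0 0 0 0"
}}

```text
t: 11.4
ee_pos: [0.5418, -0.0228, 0.0444]
ee_rot: [[-0.734, 0.679, 0.0], [0.679, 0.734, 0.0], [-0.0, 0.0, -1.0]]
ft_force: [-0.3, 0.4, 0.1]
grip_width: 0.0537
```

```bash
python3 look.py w13 1
```

```text
t 11.4 [ 0.5418 -0.0228  0.0444] F [-0.26  0.35  0.06 -0.06  0.01 -0.01] Fy_tool 0.09 w 0.0537 yaw 47.23 tau [ 1.000e-02 -3.420e+01 -2.845e+01  3.000e-02  7.000e-02 -0.000e+00]
ORANGE span 266.0 370.0 width 104.0
```

>>> {"fn": "step_arm", "kwargs": {
  "plan": "52 0 0 0 0 0 0;51 0 0 0 0 0 0;51 0 0 0 0 0 0;51 0 0 0 0 0 -.025;51 0 0 0 0 0 -.025;51 0 0 0 0 0 0;57 0 0 0 0 0 0;57 0 0 0 0 0 0;57 0 0 0 0 0 0"
}}

```text
t: 12.2
ee_pos: [0.5416, -0.0227, 0.0443]
ee_rot: [[-0.699, 0.715, 0.0], [0.715, 0.699, 0.0], [0.0, 0.0, -1.0]]
ft_force: [-0.1, 0.5, -0.4]
grip_width: 0.0534
```

```bash
python3 look.py w14 1
```

```text
t 12.2 [ 0.5416 -0.0227  0.0443] F [-0.11  0.49 -0.4  -0.01  0.02 -0.02] Fy_tool 0.27 w 0.0534 yaw 44.37 tau [-1.000e-02 -3.426e+01 -2.850e+01  3.000e-02  7.000e-02 -0.000e+00]
ORANGE span 266.0 369.0 width 103.0
```

>>> {"fn": "step_arm", "kwargs": {
  "plan": "52 0 0 0 0 0 0;51 0 0 0 0 0 0;51 0 0 0 0 0 0;51 0 0 0 0 0 -.025;51 0 0 0 0 0 -.025;51 0 0 0 0 0 0;57 0 0 0 0 0 0;57 0 0 0 0 0 0;57 0 0 0 0 0 0"
}}

```text
t: 13.0
ee_pos: [0.5416, -0.0227, 0.0443]
ee_rot: [[-0.663, 0.749, 0.0], [0.749, 0.663, 0.0], [0.0, 0.0, -1.0]]
ft_force: [-0.3, 0.9, -0.5]
grip_width: 0.0535
```

```bash
python3 look.py w15 1
```

```text
t 13.0 [ 0.5416 -0.0227  0.0443] F [-0.28  0.86 -0.49  0.01 -0.04  0.06] Fy_tool 0.36 w 0.0535 yaw 41.5 tau [-1.000e-02 -3.423e+01 -2.849e+01  3.000e-02  7.000e-02 -0.000e+00]
ORANGE span 266.0 369.0 width 103.0
```

>>> {"fn": "step_arm", "kwargs": {
  "plan": "52 0 0 0 0 0 0;51 0 0 0 0 0 0;51 0 0 0 0 0 0;51 0 0 0 0 0 -.025;51 0 0 0 0 0 -.025;51 0 0 0 0 0 0;57 0 0 0 0 0 0;57 0 0 0 0 0 0;57 0 0 0 0 0 0"
}}

```text
t: 13.8
ee_pos: [0.5416, -0.0227, 0.0442]
ee_rot: [[-0.624, 0.781, -0.0], [0.781, 0.624, 0.0], [0.0, 0.0, -1.0]]
ft_force: [0.2, -0.4, -0.6]
grip_width: 0.0534
```

```bash
python3 look.py w16 1
```

```text
t 13.8 [ 0.5416 -0.0227  0.0442] F [ 0.2  -0.37 -0.61  0.01 -0.03 -0.01] Fy_tool -0.08 w 0.0534 yaw 38.64 tau [-1.000e-02 -3.425e+01 -2.850e+01  4.000e-02  7.000e-02 -0.000e+00]
ORANGE span 265.0 370.0 width 105.0
```

View pics/w16c.png

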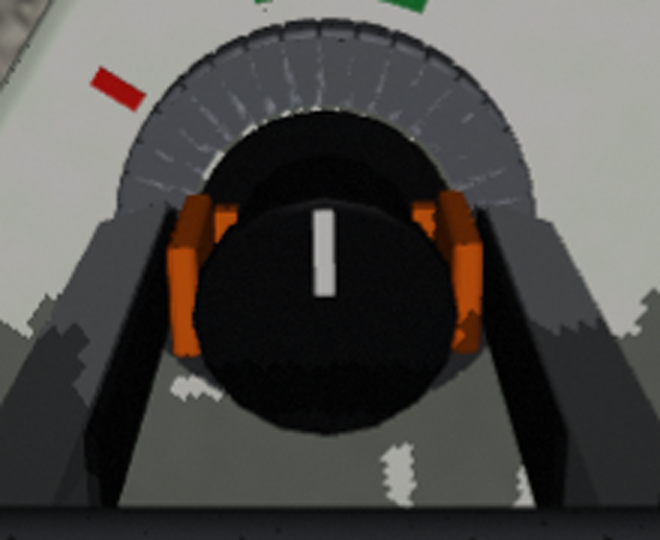

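>>> {"fn": "step_arm", "kwargs": {
  "plan": "52 0 0 0 0 0 0;51 0 0 0 0 0 0;51 0 0 0 0 0 0;51 0 0 0 0 0 -.025;51 0 0 0 0 0 -.025;51 0 0 0 0 0 0;57 0 0 0 0 0 0;57 0 0 0 0 0 0;57 0 0 0 0 0 0"
}}

```text
t: 14.6
ee_pos: [0.5415, -0.0225, 0.0442]
ee_rot: [[-0.584, 0.812, -0.0], [0.812, 0.584, 0.001], [0.001, 0.0, -1.0]]
ft_force: [-0.5, 0.3, 0.2]
grip_width: 0.0536
```

```bash
python3 look.py w17 1
```

```text
t 14.6 [ 0.5415 -0.0225  0.0442] F [-0.51  0.27  0.2   0.14  0.12 -0.21] Fy_tool -0.26 w 0.0536 yaw 35.75 tau [ -0.32 -34.09 -28.67  -0.26  -0.17  -0.18]
ORANGE span 263.0 373.0 width 110.0
```

At about 1.04 rad the tabs followed the fingers out (110 px) and there is wrist torque, so this is the notch. Opening fully and checking.

>>> {"fn": "step_arm", "kwargs": {
  "plan": "61 0 0 0 0 0 0;66 0 0 0 0 0 0;72 0 0 0 0 0 0;72 0 0 0 0 0 0;72 0 0 0 0 0 0"
}}

```text
t: 15.07
ee_pos: [0.5418, -0.0229, 0.0444]
ee_rot: [[-0.584, 0.812, 0.0], [0.812, 0.584, -0.0], [-0.0, 0.0, -1.0]]
ft_force: [-0.2, -0.2, 0.4]
grip_width: 0.0677
```

```bash
python3 look.py w18 1
```

```text
t 15.0667 [ 0.5418 -0.0229  0.0444] F [-0.2  -0.16  0.41  0.    0.01 -0.01] Fy_tool -0.26 w 0.0677 yaw 35.75 tau [  0.   -34.24 -28.49   0.04   0.06  -0.  ]
ORANGE span 261.0 375.0 width 114.0
```

View pics/w18c.png

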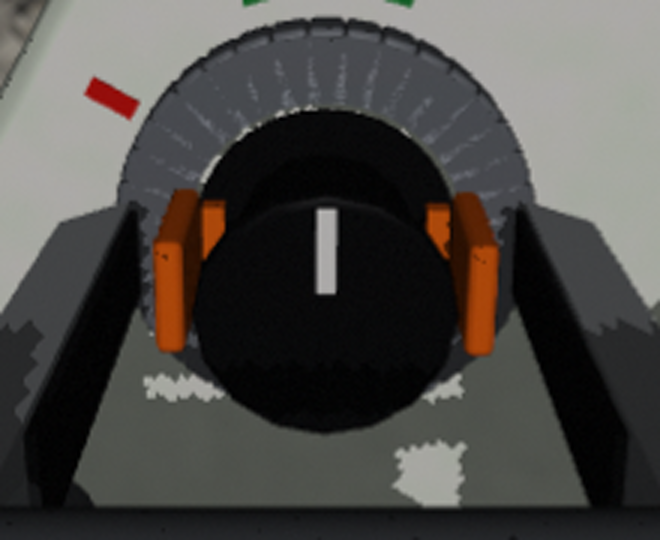

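The notch is confirmed: tabs are at 156–497 px in the crop (114 px, about 56 mm) and the dial stays. I'll lift off, shut the gripper and go over the button.

>>> {"fn": "step_arm", "kwargs": {
  "plan": "72 0 0 .01 0 0 0;72 0 0 .02 0 0 0;72 0 0 .03 0 0 0;72 0 0 .03 0 0 0;40 -.002 -.02 .02 0 0 0;20 -.002 -.02 0 0 0 0;0 -.002 -.02 0 0 0 0;0 -.002 -.02 0 0 0 0;0 -.002 -.02 0 0 0 0;0 0 0 0 0 0 0"
}}

```text
t: 15.95
ee_pos: [0.5315, -0.126, 0.1552]
ee_rot: [[-0.581, 0.814, 0.001], [0.814, 0.581, -0.002], [-0.002, -0.001, -1.0]]
ft_force: [-0.3, 0.3, -0.1]
grip_width: 0.0306
```

>>> {"fn": "step_arm", "kwargs": {
  "plan": "0 0 0 0 0 0 0;0 0 0 0 0 0 0;0 0 0 0 0 0 0"
}}

```text
t: 16.2
ee_pos: [0.5318, -0.1219, 0.1546]
ee_rot: [[-0.585, 0.811, 0.0], [0.811, 0.585, 0.0], [0.0, 0.001, -1.0]]
ft_force: [-0.3, 0.5, 0.2]
grip_width: 0.011
```

```bash
python3 - <<'E'
from h import *
import pickle
s=bot.sense(); im=bot.camera('wrist')[:,:,::-1].copy(); cv2.imwrite('pics/w19.png',im); pickle.dump(s,open('w19.pkl','wb'))
im2=bot.camera('side')[:,:,::-1].copy(); cv2.imwrite('pics/s19.png',im2)
print(s['t'],s['ee_pos'],s['ft_force'],s['grip_width'])
hsv=cv2.cvtColor(im,cv2.COLOR_BGR2HSV)
m=cv2.inRange(hsv,(45,100,30),(85,255,255));n,l,st,c=cv2.connectedComponentsWithStats(m)
for i in range(1,n):
  if st[i][4]>100: print(st[i],c[i])
cv2.imwrite('pics/s19c.png',cv2.resize(im2[140:240,270:390],None,fx=6,fy=6,interpolation=2))
E
```

```text
16.2 [ 0.53182847 -0.12187998  0.15462508] [-0.26130501  0.53638475  0.18036932] 0.010952397727346878
[381  42  42  12 304] [401.45723684  46.97368421]
[303 184  29  30 638] [316.98589342 198.54075235]
```

View pics/w19.png

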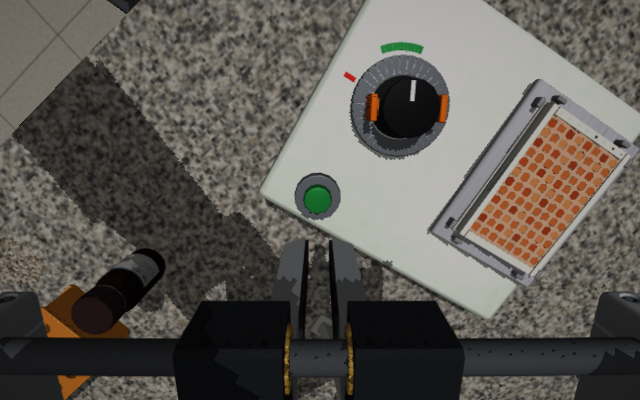

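View pics/s19c.png

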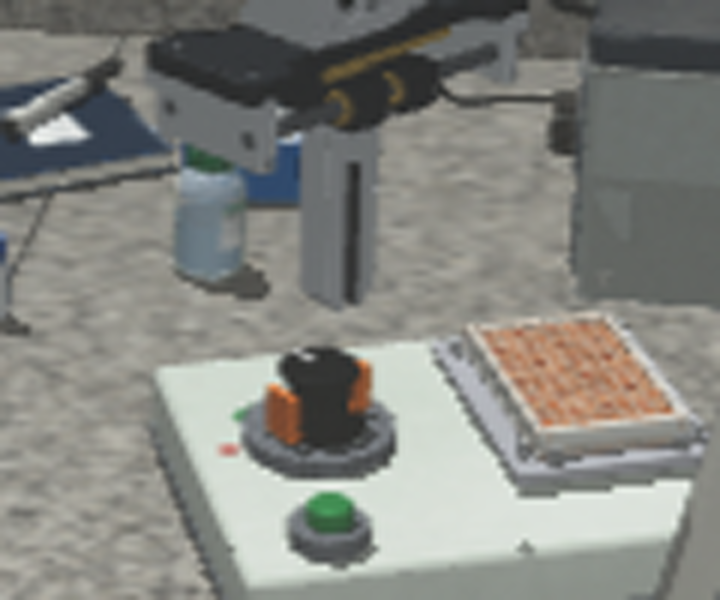

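```bash
python3 - <<'E'
from h import *
import pickle
im=cv2.imread('pics/w19.png');cv2.imwrite('pics/w19b.png',cv2.resize(im[165:230,285:350],None,fx=8,fy=8,interpolation=2))
s1=pickle.load(open('w1.pkl','rb'));s=pickle.load(open('w19.pkl','rb'))
for z in (.06,.065,.07,.075): print(z,pt('wrist',(225.2,164.5),z,s1).round(4),pt('wrist',(317.3,199.5),z,s).round(4),pt('side',(325.1,223.8),z).round(4))
E
```

```text
0.06 [ 0.5323 -0.124   0.06  ] [ 0.5333 -0.1244  0.06  ] [ 0.5378 -0.103   0.06  ]
0.065 [ 0.5313 -0.1228  0.065 ] [ 0.5325 -0.1233  0.065 ] [ 0.5363 -0.1114  0.065 ]
0.07 [ 0.5304 -0.1215  0.07  ] [ 0.5317 -0.1221  0.07  ] [ 0.5349 -0.1198  0.07  ]
0.075 [ 0.5294 -0.1203  0.075 ] [ 0.5309 -0.121   0.075 ] [ 0.5334 -0.1281  0.075 ]
```

View pics/w19b.png

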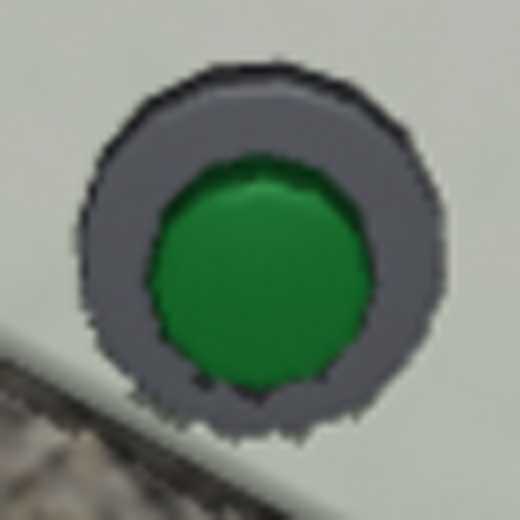

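The button's top triangulates to about (0.531, −0.122, 0.070). The tip is at about z = TCP + 0.028, so contact should come near TCP z 0.042. Descending to just above it, then feeling.

>>> {"fn": "step_arm", "kwargs": {
  "plan": "0 0 0 -.02 0 0 0;0 0 0 -.025 0 0 0;0 0 0 -.025 0 0 0;0 0 0 -.02 0 0 0;0 0 0 -.01 0 0 0;0 0 0 -.004 0 0 0;0 0 0 0 0 0 0;0 0 0 0 0 0 0"
}}

```text
t: 16.97
ee_pos: [0.5327, -0.1229, 0.0516]
ee_rot: [[-0.585, 0.811, 0.002], [0.811, 0.585, -0.001], [-0.002, 0.001, -1.0]]
ft_force: [-0.9, 0.6, 0.4]
grip_width: 0.0005
```

```bash
python3 - <<'E'
from h import *
s=bot.sense(); im=bot.camera('side')[:,:,::-1].copy(); im2=bot.camera('wrist')[:,:,::-1].copy()
print(s['t'],s['ee_pos'],s['ft_force'],s['ft_torque'],s['grip_width'])
cv2.imwrite('pics/w20.png',im2)
cv2.imwrite('pics/s20c.png',cv2.resize(im[140:240,270:390],None,fx=6,fy=6,interpolation=2))
E
```

```text
16.9667 [ 0.53265675 -0.12287586  0.05156823] [-0.85214657  0.60192952  0.4445093 ] [-0.00694975  0.00276432 -0.00561421] 0.0004958218299643643
```

View pics/s20c.png

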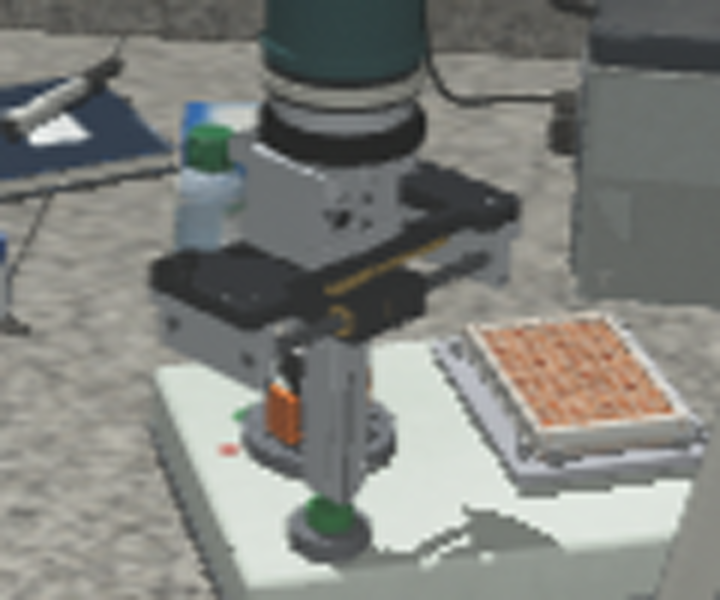

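View pics/w20.png

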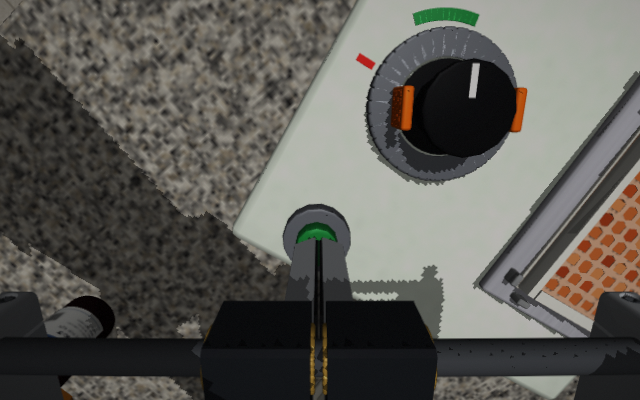

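>>> {"fn": "step_arm", "kwargs": {
  "plan": "0 -.001 .001 -.003 0 0 0;0 0 0 -.002 0 0 0;0 0 0 -.002 0 0 0;0 0 0 0 0 0 0"
}}

```text
t: 17.4
ee_pos: [0.5319, -0.1221, 0.0443]
ee_rot: [[-0.584, 0.812, 0.003], [0.812, 0.584, -0.001], [-0.003, 0.002, -1.0]]
ft_force: [2.1, -0.1, 4.7]
grip_width: 0.0004
```

>>> {"fn": "step_arm", "kwargs": {
  "plan": "0 0 0 -.002 0 0 0;0 0 0 0 0 0 0"
}}

```text
t: 17.57
ee_pos: [0.5319, -0.1222, 0.043]
ee_rot: [[-0.584, 0.812, 0.003], [0.812, 0.584, -0.001], [-0.003, 0.002, -1.0]]
ft_force: [0.6, 0.3, 7.5]
grip_width: 0.0003
```

>>> {"fn": "step_arm", "kwargs": {
  "plan": "0 0 0 -.002 0 0 0;0 0 0 0 0 0 0"
}}

```text
t: 17.73
ee_pos: [0.532, -0.1222, 0.0429]
ee_rot: [[-0.584, 0.812, 0.004], [0.812, 0.584, -0.001], [-0.003, 0.002, -1.0]]
ft_force: [-1.9, 1.2, 14.0]
grip_width: 0.0001
```

```bash
python3 - <<'E'
from h import *
s=bot.sense(); im=bot.camera('side')[:,:,::-1].copy(); im2=bot.camera('wrist')[:,:,::-1].copy()
print(s['t'],s['ee_pos'],s['ft_force'],s['ft_torque'],s['grip_width'])
a=cv2.resize(im[200:240,300:350],None,fx=8,fy=8,interpolation=2);b=cv2.resize(im2[190:290,270:370],(400,400),interpolation=2)
cv2.imwrite('pics/s21.png',np.hstack([cv2.resize(a,(400,320)),b[:320]]))
E
```

```text
17.7333 [ 0.53200481 -0.12217752  0.0428765 ] [-1.86268796  1.1815303  14.03320393] [0.18865402 0.41839363 0.02977483] 0.00011328050916713592
```

View pics/s21.png

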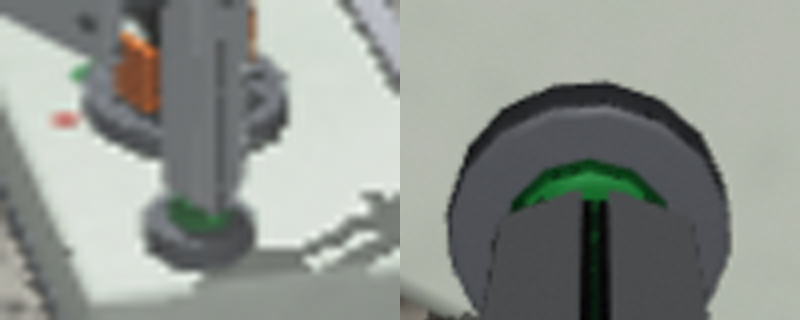

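It has stalled at TCP z 0.0429 with 14 N. To check that this was the button's own stop, I'll measure the spring travel on the way up.

>>> {"fn": "step_arm", "kwargs": {
  "plan": "0 0 0 .002 0 0 0;0 0 0 .001 0 0 0;0 0 0 0 0 0 0"
}}

```text
t: 18.08
ee_pos: [0.5319, -0.1221, 0.0435]
ee_rot: [[-0.584, 0.812, 0.003], [0.812, 0.584, -0.001], [-0.003, 0.002, -1.0]]
ft_force: [2.3, 0.4, 4.2]
grip_width: 0.0006
```

```bash
python3 look.py a1 3 | head -1
```

```text
t 18.1833 [ 0.5319 -0.1221  0.0431] F [ 2.65 -0.03  4.94 -0.11 -0.52 -0.  ] Fy_tool 2.14 w 0.0005 yaw 35.75 tau [ -0.11 -31.65 -24.49  -0.16   1.14   0.  ]Traceback (most recent call last):
  File "look.py", line 17, in <module>
    e=np.array(e);print('ORANGE span',np.median(e[:,0]),np.median(e[:,1]),'width',np.median(e[:,1]-e[:,0]))
                                                ~^^^^^
IndexError: too many indices for array: array is 1-dimensional, but 2 were indexed
```

>>> {"fn": "step_arm", "kwargs": {
  "plan": "0 0 0 .0015 0 0 0;0 0 0 0 0 0 0"
}}

```text
t: 18.4
ee_pos: [0.5315, -0.122, 0.0443]
ee_rot: [[-0.584, 0.812, 0.002], [0.812, 0.584, -0.0], [-0.002, 0.001, -1.0]]
ft_force: [3.6, -0.5, 4.3]
grip_width: 0.0004
```

```bash
python3 look.py a2 3 | head -1
```

```text
t 18.5 [ 0.5311 -0.1219  0.0439] F [ 3.24 -0.43  4.32 -0.17 -0.64 -0.  ] Fy_tool 2.38 w 0.0004 yaw 35.75 tau [-3.000e-02 -3.201e+01 -2.482e+01 -1.100e-01  1.220e+00  0.000e+00]Traceback (most recent call last):
  File "look.py", line 17, in <module>
    e=np.array(e);print('ORANGE span',np.median(e[:,0]),np.median(e[:,1]),'width',np.median(e[:,1]-e[:,0]))
                                                ~^^^^^
IndexError: too many indices for array: array is 1-dimensional, but 2 were indexed
```

>>> {"fn": "step_arm", "kwargs": {
  "plan": "0 0 0 .0015 0 0 0;0 0 0 0 0 0 0"
}}

```text
t: 18.72
ee_pos: [0.5304, -0.1218, 0.0452]
ee_rot: [[-0.584, 0.812, -0.0], [0.812, 0.584, 0.0], [0.0, -0.0, -1.0]]
ft_force: [3.3, -1.1, 4.4]
grip_width: 0.0002
```

```bash
python3 look.py a3 3 | head -1
```

```text
t 18.8167 [ 0.5305 -0.1218  0.0451] F [ 3.06 -0.62  3.71 -0.2  -0.55  0.02] Fy_tool 2.12 w 0.0004 yaw 35.75 tau [  0.06 -32.33 -25.32  -0.04   1.1   -0.  ]Traceback (most recent call last):
  File "look.py", line 17, in <module>
    e=np.array(e);print('ORANGE span',np.median(e[:,0]),np.median(e[:,1]),'width',np.median(e[:,1]-e[:,0]))
                                                ~^^^^^
IndexError: too many indices for array: array is 1-dimensional, but 2 were indexed
```

>>> {"fn": "step_arm", "kwargs": {
  "plan": "0 0 0 .0015 0 0 0;0 0 0 0 0 0 0"
}}

```text
t: 19.03
ee_pos: [0.5301, -0.1216, 0.0466]
ee_rot: [[-0.584, 0.812, -0.001], [0.812, 0.584, 0.0], [0.001, -0.001, -1.0]]
ft_force: [3.2, -0.8, 3.3]
grip_width: 0.0005
```

```bash
python3 look.py a4 3 | head -1
```

```text
t 19.1333 [ 0.5301 -0.1217  0.0464] F [ 2.21 -0.64  3.46 -0.19 -0.33  0.01] Fy_tool 1.42 w 0.0007 yaw 35.75 tau [  0.13 -32.82 -26.34   0.05   0.68  -0.  ]Traceback (most recent call last):
  File "look.py", line 17, in <module>
    e=np.array(e);print('ORANGE span',np.median(e[:,0]),np.median(e[:,1]),'width',np.median(e[:,1]-e[:,0]))
                                                ~^^^^^
IndexError: too many indices for array: array is 1-dimensional, but 2 were indexed
```

>>> {"fn": "step_arm", "kwargs": {
  "plan": "0 0 0 .0015 0 0 0;0 0 0 0 0 0 0"
}}

```text
t: 19.35
ee_pos: [0.53, -0.1216, 0.0481]
ee_rot: [[-0.584, 0.812, -0.001], [0.812, 0.584, 0.0], [0.001, -0.001, -1.0]]
ft_force: [0.5, -0.6, 1.4]
grip_width: 0.0006
```

```bash
python3 look.py a5 3 | head -1
```

```text
t 19.45 [ 0.53   -0.1216  0.0479] F [ 0.37 -0.55  2.27 -0.14 -0.12  0.02] Fy_tool -0.02 w 0.0008 yaw 35.75 tau [  0.18 -33.33 -27.28   0.12   0.34  -0.  ]Traceback (most recent call last):
  File "look.py", line 17, in <module>
    e=np.array(e);print('ORANGE span',np.median(e[:,0]),np.median(e[:,1]),'width',np.median(e[:,1]-e[:,0]))
                                                ~^^^^^
IndexError: too many indices for array: array is 1-dimensional, but 2 were indexed
```

The spring force falls from 4.9 N at z 0.0431 to 2.3 N at 0.0479, about 5 N and 6 mm of travel, so the press was full. Lifting clear.

>>> {"fn": "step_arm", "kwargs": {
  "plan": "0 0 0 .004 0 0 0;0 0 0 .01 0 0 0;0 0 0 .025 0 0 0;0 0 0 .03 0 0 0;0 0 0 .03 0 0 0;0 0 0 .02 0 0 0;0 0 0 0 0 0 0;0 0 0 0 0 0 0;0 0 0 0 0 0 0"
}}

```text
t: 20.25
ee_pos: [0.5298, -0.1214, 0.166]
ee_rot: [[-0.584, 0.812, -0.002], [0.812, 0.584, 0.001], [0.002, -0.001, -1.0]]
ft_force: [0.6, 0.3, -0.4]
grip_width: 0.0004
```

```bash
python3 - <<'E'
from h import *
s=bot.sense(); im=bot.camera('side')[:,:,::-1].copy(); im2=bot.camera('wrist')[:,:,::-1].copy()
print(s['t'],s['ee_pos'],s['ft_force'])
cv2.imwrite('pics/w22.png',im2)
cv2.imwrite('pics/s22c.png',cv2.resize(im[140:240,270:390],None,fx=6,fy=6,interpolation=2))
E
```

```text
20.25 [ 0.52977774 -0.12144829  0.16598033] [ 0.57862287  0.28355027 -0.41454405]
```

View pics/w22.png

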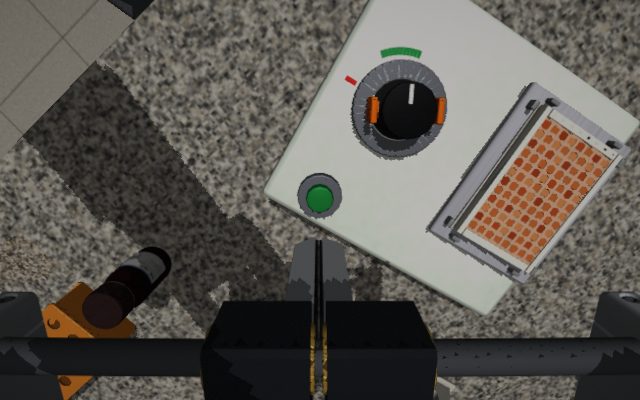

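View pics/s22c.png

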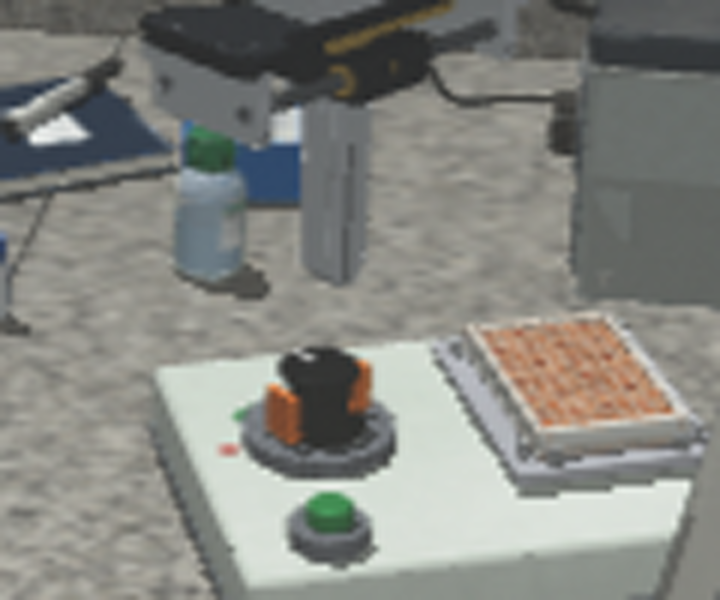

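The button is up again at (320,197), same as before the press. Both tabs are out at (375,110) and (441,110), the plate has not moved, and nothing is touched. Handing in.

```bash
python3 -c "
from workcell import bot
print(bot.close_job())"
```

```text
the job is handed in; nothing more can be done
None
```

The shaker is out of its transport lock, the start button has been pressed and let go, and I handed the job in at about 20 s of the 48 s allowed. `close_job` reports no verdict.

- **Dial:** I pinched both tabs about 4 mm in and turned clockwise. From 0.69 rad I stepped by 0.05 rad, letting the pinch off each time to see whether the tabs sprang out. They did at about 1.04 rad and, with the fingers withdrawn, measured about 56 mm apart in the picture.
- **Button:** I pressed with the closed fingertips until they stalled, at 14 N. On the way up, the spring force fell from about 5 N over roughly 6 mm, so the press was full. Whether that stall was the button's own stop rests on this spring reading, since the fingertips hid the button.
- **Last pictures:** the button is up again, both tabs are out, the pointer is over the green band, and the plate and bottles look unmoved. The tool was clear of everything.

**Disagreement with the given data:** the fingers really end about 25–28 mm short of the stated TCP, as seen in the wrist and side pictures. My first close of the fingers confirmed it by passing above the tabs without touching them. I worked from the seen tips instead, with the reported TCP about 44 mm above the bench at the dial.

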